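# Set out the pupa jars by height for the microscope class

## Robot

A 6-joint arm with a two-finger parallel gripper is mounted at the origin on the work surface. World frame = base frame: x ahead of the robot, y to its left, z up, the work surface at z = 0. Lengths are in m, angles in rad, forces in N, time in s.
With the tool pointing down it reaches from about 0.3 to 0.775 m from the base axis. Payload 14.6 kg.
Tool frame: the origin (TCP) lies on the centre line of the jaws, within the pads' length; the fingertips stand 19 mm ahead of it and the grasp point (between the pads) is the TCP; z points along the fingers, y is the direction in which the jaws open and shut (so a half turn about z gives the same grasp; the last joint's range is limited). The gripper opens to 94 mm and grips with 3 to 60 N. Pads are 16 mm wide; open, the fingers measure 119 mm over their backs; the gripper's body (75 mm by 177 mm) begins 78 mm behind the grasp point.
Start: joints at [-1.381, 0.3, 1.521, -0, 1.321, -0.067], TCP at [0.14, -0.532, 0.224] pointing down, gripper open.
Joint ranges: [-3.03, 3.03], [-0.79, 2.21], [0.23, 2.52], [-1.04, 4.18], [0, 3.07], [-2.55, 2.55]. Speed limits (rad/s): [2.22, 2.22, 2.57, 3.14, 3.14, 3.14].

## Interface

Orientations are given as [roll, pitch, yaw] about the fixed x, y, z axes, in that order (R = Rz(yaw) Ry(pitch) Rx(roll)).
In Python, from station import ctrl gives the robot as it stands. The module is installed in compiled form; this text tells all that it offers.
- The arm moves only by the shell command python3 -m creep 'ROWS' [FORCE]. ROWS is a JSON object of lists of equal length, an entry for each row: "translation": the shift along the world's x, y, z in mm, a list of three; "yaw": the turn about the world's z in rad; "gripper": the closure in counts, from 0 (fully open) to 255 (shut). A call has 1 to 5 rows; each row is the pose to reach, as a shift and turn from the pose measured when the call began; what a row does not reach only later rows make up. A row lasts 1/12 s, in which the tool goes at most 41.7 mm and 7.16 degrees, less where a joint would pass 70% of its speed; a pose out of reach is approached as far as the arm can. A call with a gripper value outside its range is refused whole. The fingers move at their own pace and stop on an object; FORCE is the grip in N (left out, the last holds). Time passes only in rows, so rows that repeat a pose let the fingers close. It gives the time, the measured TCP pose, the force and the opening at its end, in the units of the state.
- ctrl.get_obs(): the state, without advancing time (a new reading comes with each control period).
- ctrl.camera(name): name is "scene" or "top" or "wrist"; returns a dict with "pixels" (480x640x3 uint8, red, green, blue), "depth" (480x640 float32, m along the optical axis (not along the pixel's ray), 0 where there is no reading), "fx", "fy", "cx", "cy" (pixels), "R" (3x3) and "t" (3): a world point X has camera coordinates R X + t; the wrist camera has in their place "tool_from_camera" (4x4, takes a point from camera to tool coordinates, whose origin is the TCP and whose axes are the flange's). Camera axes: x right, y down, z forward; pixel columns grow to the right and rows downward; lengths in m; the calibration is good to about 2 mm. A picture is of the moment at which its call begins: read the wrist's pose just before it.
- ctrl.hand_in(): hands the job in, once; it reports no verdict.
The state is a dict: "time_s": time; "qpos": joint angles; "joint_vel": joint speeds; "tau": joint torques, N m; "ee_pos": TCP position; "eef_rot": TCP orientation; "force": force on the tool from outside, world axes, zero at the start; "moment": the same for the moment, N m; "grip_width": finger opening in m.
Only numpy, scipy, OpenCV 4.12 (cv2) and the standard library are available. Lean on these libraries where they do the work, as an engineer would, in place of code of your own. Each camera call takes 0.05 s, during which the arm holds its last target. There are 200 camera calls.

## Task

Set out the four lidded pupa jars for viewing: stand one in the middle of each blue pad on the wooden rail, in order of height, with the shortest jar on the pad nearest the little pocket microscope and the tallest at the far end. Keep the jars upright and set each one down gently; do not drop or tip any of them.

Things in the scene. Friction and masses are not known exactly. Their poses are not given: they have to be found in the camera images.
- jar_green_center (a point): Loose clear specimen jar with a green screw lid and a pupa inside, standing upright on the bench: a straight cylinder 32 mm in diameter (lid and body alike) and 44 mm tall overall. The point is its centre, on the axis and half-way up (22 mm above its underside); its z axis is the jar's axis.
- jar_white_center (a point): Loose clear specimen jar with a white screw lid and a pupa inside, standing upright on the bench: a straight cylinder 36 mm in diameter (lid and body alike) and 60 mm tall overall. The point is its centre, on the axis and half-way up (30 mm above its underside); its z axis is the jar's axis.
- jar_black_center (a point): Loose clear specimen jar with a black screw lid and a pupa inside, standing upright on the bench: a straight cylinder 42 mm in diameter (lid and body alike) and 77 mm tall overall. The point is its centre, on the axis and half-way up (38.5 mm above its underside); its z axis is the jar's axis.
- jar_yellow_center (a point): Loose clear specimen jar with a yellow screw lid and a pupa inside, standing upright on the bench: a straight cylinder 48 mm in diameter (lid and body alike) and 95 mm tall overall. The point is its centre, on the axis and half-way up (47.5 mm above its underside); its z axis is the jar's axis.
- pad_a: One of four alike round blue felt pads, 56 mm across with a small white dot in the middle, in a straight row 84 mm apart (centre to centre) on the fixed light-wood display rail (345 mm long, 76 mm deep, top 18 mm above the bench). The row runs pad_a, pad_b, pad_c, pad_d. The origin is the middle of the pad on the rail's top; its y axis runs along the rail from pad_d towards pad_a, its x axis across the rail, away from the robot.
- pad_b: One of four alike round blue felt pads, 56 mm across with a small white dot in the middle, in a straight row 84 mm apart (centre to centre) on the fixed light-wood display rail (345 mm long, 76 mm deep, top 18 mm above the bench). The row runs pad_a, pad_b, pad_c, pad_d. The origin is the middle of the pad on the rail's top; its y axis runs along the rail from pad_d towards pad_a, its x axis across the rail, away from the robot.
- pad_c: One of four alike round blue felt pads, 56 mm across with a small white dot in the middle, in a straight row 84 mm apart (centre to centre) on the fixed light-wood display rail (345 mm long, 76 mm deep, top 18 mm above the bench). The row runs pad_a, pad_b, pad_c, pad_d. The origin is the middle of the pad on the rail's top; its y axis runs along the rail from pad_d towards pad_a, its x axis across the rail, away from the robot.
- pad_d: One of four alike round blue felt pads, 56 mm across with a small white dot in the middle, in a straight row 84 mm apart (centre to centre) on the fixed light-wood display rail (345 mm long, 76 mm deep, top 18 mm above the bench). The row runs pad_a, pad_b, pad_c, pad_d. The origin is the middle of the pad on the rail's top; its y axis runs along the rail from pad_d towards pad_a, its x axis across the rail, away from the robot.
- scope: Pocket digital microscope on its stand: black foot plate 105 x 80 mm, steel post on the far side, upright white tube 33 mm thick, 166 mm tall in all. Fixed. It stands off one end of the rail, either end, about 124 mm from the centre of the nearest pad; a white pot of tools, 72 mm wide and 165 mm tall with its tools, stands likewise at the other end. The origin is on the bench at the foot of the stand.

How it is judged:
By the outcome, as a careful person would: the job done as asked, in the order asked, and still so for the second after the job is handed in, with the robot touching nothing.
It also fails if it takes over 102 s, if anything falls off the work surface, if the arm or the gripper's body presses on something with over 40 N, if the wrist force passes 120 N, or if a joint passes its speed limit or range.

## Working session

There is one attempt and no reset: what is moved stays moved. The work goes in short steps, Python scripts to look and compute and a shell command to move; the robot and the scene stay as the last step left them, time stands still between calls to the robot, and variables do not carry over. Pictures are saved under pics/ and viewed, about 12 in all and at most 16, crops included, and the job is handed in when it is done.

```bash
mkdir -p pics
python3 - <<'E'
from station import ctrl
import cv2
o=ctrl.get_obs(); print(o)
for n in("top","scene"):
    c=ctrl.camera(n); cv2.imwrite(f"pics/{n}0.png",c["pixels"][:,:,::-1]); print(n,c["fx"],c["cx"],c["cy"],c["R"],c["t"])
E
```

```text
{'time_s': 0.0, 'qpos': array([-1.38059531e+00,  3.00463159e-01,  1.52155520e+00,  4.28053204e-07,
        1.32071558e+00, -6.65795104e-02]), 'joint_vel': array([ 0.00082365, -0.00066107,  0.00139893, -0.00058348, -0.00026048,
       -0.00064797]), 'tau': array([-1.39397522e-03, -5.31803656e+01, -3.52737594e+01,  7.07567786e-02,
        2.43562093e-02, -1.02509939e-04]), 'ee_pos': array([ 0.13964607, -0.5317338 ,  0.22390163]), 'eef_rot': array([-3.14045392e+00, -7.63442588e-05,  2.56780376e-01]), 'force': array([-0.42926478,  0.13330024,  0.27148694]), 'moment': array([-0.03197296, -0.02084992, -0.00398405]), 'grip_width': 0.094208918686435}
top 479.3706803087294 319.265733635909 228.66247564309208 [[ 0.0073684  -0.99974737  0.02123461]
 [-0.98930647 -0.01038148 -0.14548174]
 [ 0.14566544 -0.01993557 -0.98913303]] [-0.00311037  0.51849326  0.90775597]
scene 470.7724561169106 315.7716993276895 246.6421984172856 [[-0.33377241  0.94246045  0.0190861 ]
 [ 0.56816761  0.21729023 -0.79370682]
 [-0.75218451 -0.25407334 -0.60800099]] [ 0.18475952 -0.26680065  1.21142882]
```

View pics/top0.png

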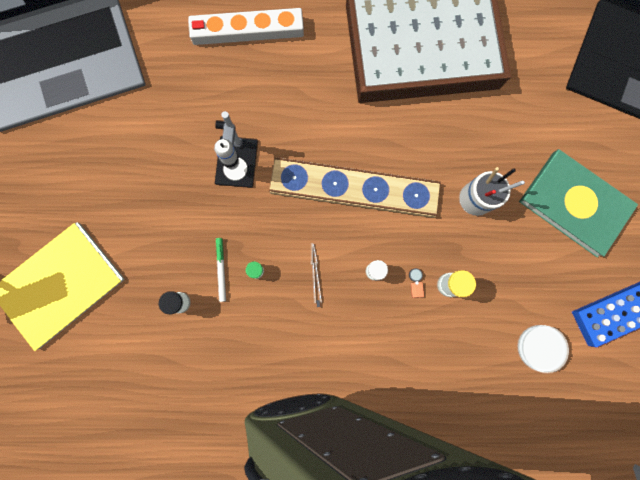

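View pics/scene0.png

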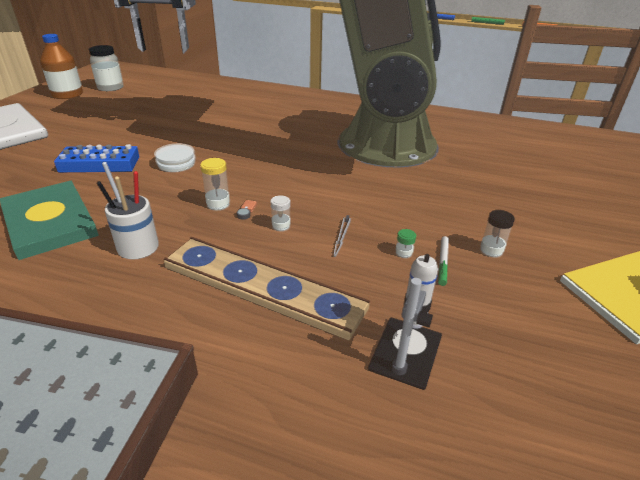

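The top view shows the scope at (235,160), left of the pads at (294,177), (335,183), (375,189) and (416,195). The lids are black (172,302), green (255,270), white (377,270) and yellow (462,284). So pad_a takes green, then white, black, and yellow at the pot end.

```bash
cat > h.py <<'E'
import numpy as np, cv2
from station import ctrl
H=dict(green=.044,white=.060,black=.077,yellow=.095)
def ray(c,u,v,z):
    d=np.array([(u-c["cx"])/c["fx"],(v-c["cy"])/c["fy"],1]);R,t=c["R"],c["t"]
    o=-R.T@t;w=R.T@d;return o+w*(z-o[2])/w[2]
def blobs(m,amin=60):
    n,l,s,ce=cv2.connectedComponentsWithStats(m.astype(np.uint8))
    return [(ce[i],s[i]) for i in range(1,n) if s[i][4]>amin]
E
python3 - <<'E'
from h import *
np.set_printoptions(precision=4,suppress=True)
c=ctrl.camera("top");p=c["pixels"];h=cv2.cvtColor(p,cv2.COLOR_RGB2HSV);D=c["depth"]
hh,s,v=[h[...,i].astype(int) for i in range(3)]
def win(m,u,w,r=22):
    k=np.zeros_like(m);k[w-r:w+r,u-r:u+r]=1;return m&k
P=[]
m=(hh>105)&(hh<135)&(s>100)
for u,w in((294,177),(335,183),(375,189),(416,195)):
    b=max(blobs(win(m,u,w,20)),key=lambda b:b[1][4]);
    k=cv2.minEnclosingCircle(np.argwhere(win(m,u,w,20))[:,::-1].astype(np.float32))
    P.append(ray(c,*k[0],.018));print("pad",b[0],b[1],k,ray(c,*b[0],.018),P[-1])
P=np.array(P);print(np.linalg.norm(np.diff(P,axis=0),axis=1),"yaw",np.arctan2(*(P[0]-P[3])[[1,0]])-np.pi/2)
M=dict(green=((hh>45)&(hh<80)&(s>120),255,270),yellow=((hh>20)&(hh<35)&(s>150),462,284),black=((v<60),172,302),white=((s<60)&(v>170),377,270))
for n,(m,u,w) in M.items():
    mm=win(m,u,w,18)
    b=max(blobs(mm),key=lambda b:b[1][4]);z=H[n]
    d=D[int(b[0][1]),int(b[0][0])];r=np.array([(b[0][0]-c["cx"])/c["fx"],(b[0][1]-c["cy"])/c["fy"],1])*d
    print(n,b[0],b[1],ray(c,*b[0],z),"depth pt",c["R"].T@(r-c["t"]))
q=np.hstack([cv2.resize(p[w-25:w+25,u-25:u+25],(380,380),interpolation=0) for m,u,w in list(M.values())[:2]])
q2=np.hstack([cv2.resize(p[w-25:w+25,u-25:u+25],(380,380),interpolation=0) for m,u,w in list(M.values())[2:]])
cv2.imwrite("pics/lids.png",cv2.resize(np.vstack([q,q2])[:,:,::-1],(600,600)))
E
```

```text
pad [293.9    177.2146] [282 165  25  25 480] ((293.95001220703125, 177.1750030517578), 12.658430099487305) [0.6272 0.0538 0.018 ] [0.6273 0.0537 0.018 ]
pad [334.58   183.3015] [322 171  26  25 481] ((334.50738525390625, 183.1339111328125), 12.688191413879395) [ 0.6155 -0.0295  0.018 ] [ 0.6159 -0.0294  0.018 ]
pad [375.1757 189.2113] [363 177  25  25 478] ((375.19232177734375, 189.42308044433594), 12.663806915283203) [ 0.6042 -0.1126  0.018 ] [ 0.6037 -0.1127  0.018 ]
pad [415.8568 195.2484] [403 183  26  25 475] ((415.6886901855469, 195.55661010742188), 12.783889770507812) [ 0.5926 -0.1959  0.018 ] [ 0.5919 -0.1956  0.018 ]
[0.0838 0.0842 0.0837] yaw -0.14106466432687936
green [253.7588 269.5628] [246 262  16  16 199] [0.4365 0.1275 0.044 ] depth pt [0.4365 0.1276 0.0432]
yellow [461.2788 283.6346] [449 270  27  27 104] [ 0.411  -0.2585  0.095 ] depth pt [ 0.411  -0.2589  0.0937]
black [172.5702 303.2851] [161 292  21  22 235] [0.3714 0.2707 0.077 ] depth pt [0.3714 0.2706 0.0776]
white [376.4444 269.9487] [366 260  22  20 351] [ 0.4368 -0.1077  0.06  ] depth pt [ 0.4368 -0.1076  0.0604]
```

View pics/lids.png

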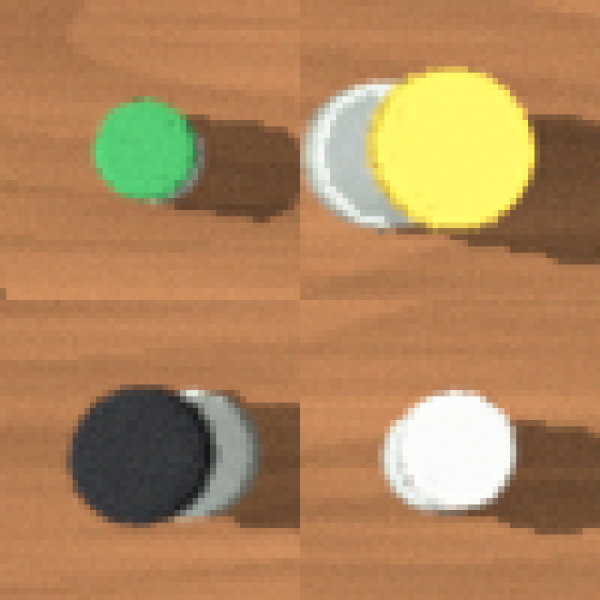

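The lids show as clean discs, and their heights from depth match the given ones. I'll grasp with the jaws across the rail, at yaw about 1.43, starting with yellow. I go above it and check with the wrist camera.

```bash
python3 -m creep '{"translation":[[27,27,0],[54,54,0],[81,81,0],[108,108,0],[135,136,0]],"yaw":[0.117,0.234,0.351,0.468,0.585],"gripper":[0,0,0,0,0]}' 25
python3 -m creep '{"translation":[[27,27,0],[54,54,0],[81,81,0],[108,108,0],[136,137,0]],"yaw":[0.117,0.234,0.351,0.468,0.588],"gripper":[0,0,0,0,0]}'
python3 - <<'E'
from h import *
o=ctrl.get_obs();c=ctrl.camera("wrist");print(o["ee_pos"],o["eef_rot"],o["qpos"],c["fx"],c["cx"],c["cy"],c["tool_from_camera"])
cv2.imwrite("pics/w1.png",c["pixels"][:,:,::-1])
E
```

```text
time_s: 0.57
ee_pos: [0.2755, -0.3943, 0.2239]
eef_rot: [-3.141, -0.0, 0.847]
force: [-0.1, -0.9, 0.6]
grip_width: 0.0944
time_s: 0.98
ee_pos: [0.4124, -0.2558, 0.2239]
eef_rot: [-3.141, -0.0, 1.441]
force: [-0.3, -0.7, -1.5]
grip_width: 0.0941
[ 0.41238958 -0.25580867  0.22389838] [-3.14053994e+00 -8.34887339e-05  1.44063109e+00] [-6.30484887e-01  1.56359281e-01  1.69853692e+00 -4.49640117e-04
  1.28766021e+00 -5.00193869e-01] 348.389875447156 320.5078811729504 244.5892043919534 [[ 7.38120321e-05 -9.73376136e-01 -2.29213639e-01  6.54359330e-02]
 [ 9.99999824e-01  2.06718071e-04 -5.55823894e-04  8.57824476e-04]
 [ 5.88408315e-04 -2.29213558e-01  9.73375980e-01 -1.60358912e-01]
 [ 0.00000000e+00  0.00000000e+00  0.00000000e+00  1.00000000e+00]]
```

View pics/w1.png

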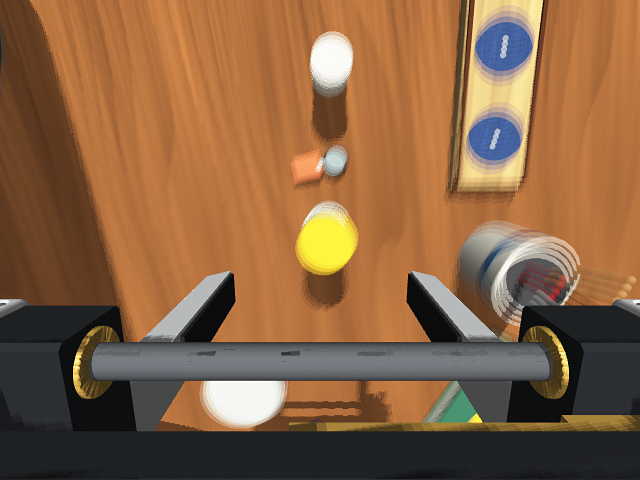

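The wrist picture is motion-blurred. Yellow (327,240) is centred between the jaws, with white (331,63) and two pads at (503,45) and (495,138) also in view. I'll take it again now that the arm is still, and measure.

```bash
cat >> h.py <<'E'
from scipy.spatial.transform import Rotation as Ro
def wrist():
    o=ctrl.get_obs();c=ctrl.camera("wrist");T=np.eye(4);T[:3,:3]=Ro.from_euler("xyz",o["eef_rot"]).as_matrix();T[:3,3]=o["ee_pos"]
    G=np.linalg.inv(T@c["tool_from_camera"]);c["R"]=G[:3,:3];c["t"]=G[:3,3];return o,c
def masks(p):
    h=cv2.cvtColor(p,cv2.COLOR_RGB2HSV);a,s,v=[h[...,i].astype(int) for i in range(3)]
    return dict(green=(a>45)&(a<80)&(s>120),yellow=(a>20)&(a<35)&(s>150),black=v<60,white=(s<60)&(v>170),pad=(a>105)&(a<135)&(s>100))
def centre(m,near=None,amin=60):  # circle fit of the outline of the blob nearest a pixel
    cs=[k for k in cv2.findContours(m.astype(np.uint8),cv2.RETR_EXTERNAL,cv2.CHAIN_APPROX_NONE)[0] if cv2.contourArea(k)>amin]
    f=[cv2.fitEllipse(k) for k in cs]
    return sorted(f,key=lambda e:np.hypot(e[0][0]-near[0],e[0][1]-near[1])) if near else f
E
python3 - <<'E'
from h import *
np.set_printoptions(precision=4,suppress=True)
[wrist() for _ in range(4)]
o,c=wrist();print(o["ee_pos"],o["eef_rot"][2],np.abs(o["joint_vel"]).max());M=masks(c["pixels"])
for e in centre(M["pad"],amin=800)[:4]:print("pad",e,ray(c,*e[0],.018))
for n,q in(("yellow",(327,240)),("white",(331,55))):
    for e in centre(M[n],q)[:1]:print(n,e,ray(c,*e[0],H[n]))
t=ctrl.camera("top");M=masks(t["pixels"])
for n,q in(("green",(254,270)),("white",(377,270)),("black",(170,302))):
    for e in centre(M[n],q)[:1]:print("top",n,e,ray(t,*e[0],H[n]))
E
```

```text
[ 0.4112 -0.2575  0.2237] 1.4343375180746358 0.03107727573807668
pad ((492.8003845214844, 142.70626831054688), (51.820213317871094, 58.259029388427734), 38.45688247680664) [ 0.5953 -0.197   0.018 ]
pad ((502.9242858886719, 50.8753547668457), (55.74224090576172, 64.79627990722656), 28.841541290283203) [ 0.6069 -0.1136  0.018 ]
yellow ((324.00244140625, 245.25108337402344), (55.56171798706055, 55.671905517578125), 22.0120849609375) [ 0.4142 -0.2611  0.095 ]
white ((330.4054870605469, 63.24871826171875), (41.683204650878906, 44.88941192626953), 0.026131708174943924) [ 0.4401 -0.1123  0.06  ]
top green ((253.72750854492188, 269.53515625), (14.880492210388184, 15.19328498840332), 108.84307861328125) [0.4365 0.1276 0.044 ]
top white ((376.45721435546875, 269.9035339355469), (18.801122665405273, 21.904680252075195), 72.04110717773438) [ 0.4369 -0.1077  0.06  ]
top black ((174.62600708007812, 301.29461669921875), (12.865457534790039, 17.814559936523438), 170.29759216308594) [0.3751 0.2671 0.077 ]
```

Wrist and top agree to about 3 mm, with a steady bias, so I'll use the mean. Now I descend on yellow and grip.

```bash
python3 -m creep '{"translation":[[1,-1,-28],[1.5,-2.5,-60],[1.5,-2.5,-90],[1.5,-2.5,-115],[1.5,-2.5,-125]],"yaw":[0,0,0,0,0],"gripper":[0,0,0,0,0]}' 25
python3 -m creep '{"translation":[[0,0,-15],[0,0,-28],[0,0,-35],[0,0,-38],[0,0,-38]],"yaw":[0,0,0,0,0],"gripper":[0,0,0,0,0]}'
python3 -m creep '{"translation":[[0,0,0],[0,0,0],[0,0,0],[0,0,0],[0,0,0]],"yaw":[0,0,0,0,0],"gripper":[100,115,130,255,255]}'
python3 -m creep '{"translation":[[0,0,0],[0,0,0],[0,0,0],[0,0,0],[0,0,0]],"yaw":[0,0,0,0,0],"gripper":[255,255,255,255,255]}'
```

```text
time_s: 1.75
ee_pos: [0.4104, -0.2608, 0.0958]
eef_rot: [-3.137, -0.002, 1.43]
force: [0.5, 0.1, 0.6]
grip_width: 0.094
time_s: 2.17
ee_pos: [0.4103, -0.2612, 0.058]
eef_rot: [-3.137, -0.002, 1.429]
force: [-0.0, -0.2, 0.0]
grip_width: 0.0941
time_s: 2.58
ee_pos: [0.4105, -0.2613, 0.0584]
eef_rot: [-3.137, -0.002, 1.429]
force: [0.4, -0.3, 0.0]
grip_width: 0.0644
time_s: 3.0
ee_pos: [0.4108, -0.2614, 0.0586]
eef_rot: [-3.138, -0.002, 1.429]
force: [2.4, 0.3, 3.8]
grip_width: 0.0477
```

```bash
python3 -m creep '{"translation":[[0,0,2],[0,0,8],[0,0,22],[0,8,38],[0,20,50]],"yaw":[0,0,0,0,0],"gripper":[255,255,255,255,255]}'
python3 -m creep '{"translation":[[8,15,0],[25,30,0],[50,40,0],[75,43,0],[98,43,0]],"yaw":[0,0,0,0,0],"gripper":[255,255,255,255,255]}'
python3 -m creep '{"translation":[[25,0,0],[50,0,0],[70,0,0],[80,0,0],[84,0,0]],"yaw":[0,0,0,0,0],"gripper":[255,255,255,255,255]}'
python3 - <<'E'
from h import *
np.set_printoptions(precision=4,suppress=True)
[wrist() for _ in range(3)]
o,c=wrist();print(o["ee_pos"],o["eef_rot"],o["force"],o["grip_width"]);M=masks(c["pixels"])
for e in centre(M["pad"],amin=800)[:4]:print("pad",e,ray(c,*e[0],.018))
for e in centre(M["yellow"],(327,240))[:1]:print(e,ray(c,*e[0],.095-.0586+o["ee_pos"][2]))
cv2.imwrite("pics/w2.png",c["pixels"][:,:,::-1])
E
```

```text
time_s: 3.42
ee_pos: [0.4106, -0.2417, 0.1097]
eef_rot: [-3.138, -0.001, 1.428]
force: [0.1, 0.3, -0.8]
grip_width: 0.0477
time_s: 3.83
ee_pos: [0.5096, -0.1977, 0.1101]
eef_rot: [-3.137, -0.001, 1.429]
force: [-0.6, -0.2, -1.9]
grip_width: 0.0477
time_s: 4.25
ee_pos: [0.5944, -0.1974, 0.1098]
eef_rot: [-3.137, -0.002, 1.43]
force: [-0.2, 0.5, -1.5]
grip_width: 0.0478
[ 0.593  -0.1976  0.1099] [-3.1364 -0.0015  1.4292] [-0.0356 -0.6511 -1.3122] 0.04771622493206622
pad ((321.6326599121094, 261.1800537109375), (73.16897583007812, 84.8816909790039), 9.375433921813965) [ 0.5932 -0.2044  0.018 ]
pad ((322.4969787597656, 133.17752075195312), (79.39041137695312, 82.90681457519531), 1.0244637727737427) [ 0.6067 -0.1134  0.018 ]
pad ((322.00872802734375, 18.58701515197754), (46.81637191772461, 90.23836517333984), 89.98462677001953) [ 0.6162 -0.0433  0.018 ]
((320.43475341796875, 309.844970703125), (77.45034790039062, 129.15594482421875), 90.03324890136719) [ 0.5955 -0.1873  0.1463]
```

View pics/w2.png

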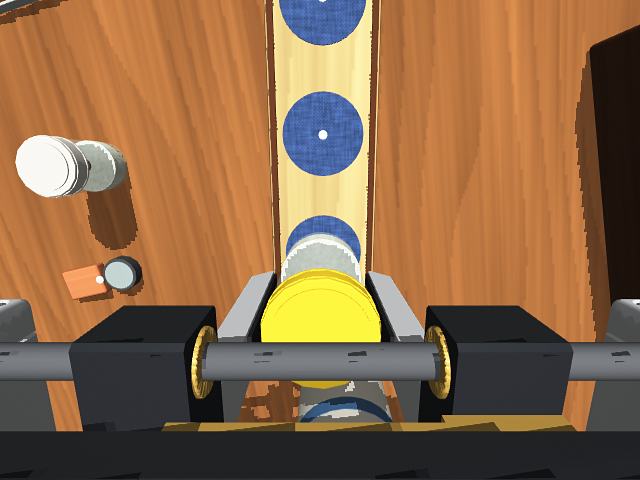

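Yellow is upright in the jaws (lid near (320,320)), and the pad row (322,133) lines up with the jaw centre. I lower it, release, and check.

```bash
python3 -m creep '{"translation":[[1,0,-6],[1,0,-16],[1,0,-24],[1,0,-29],[1,0,-31]],"yaw":[0,0,0,0,0],"gripper":[255,255,255,255,255]}'
python3 -m creep '{"translation":[[0,0,-0.6],[0,0,-1.2],[0,0,-1.8],[0,0,-2.3],[0,0,-2.5]],"yaw":[0,0,0,0,0],"gripper":[255,255,255,255,255]}'
```

```text
time_s: 4.87
ee_pos: [0.5932, -0.1976, 0.0775]
eef_rot: [-3.135, -0.002, 1.429]
force: [-0.1, -0.5, -2.0]
grip_width: 0.0474
time_s: 5.28
ee_pos: [0.5933, -0.1976, 0.0767]
eef_rot: [-3.135, -0.002, 1.429]
force: [-8.0, 2.9, 15.0]
grip_width: 0.048
```

```bash
python3 -m creep '{"translation":[[0,0,0],[0,0,0],[0,0,0],[0,0,0],[0,0,0]],"yaw":[0,0,0,0,0],"gripper":[110,100,80,50,0]}'
python3 -m creep '{"translation":[[0,0,5],[0,0,20],[0,0,45],[0,0,70],[0,0,85]],"yaw":[0,0,0,0,0],"gripper":[0,0,0,0,0]}'
python3 -m creep '{"translation":[[-25,10,0],[-58,28,0],[-92,48,0],[-122,66,0],[-152,84,0]],"yaw":[0,0,0,0,0],"gripper":[0,0,0,0,0]}'
python3 - <<'E'
from h import *
np.set_printoptions(precision=4,suppress=True)
[wrist() for _ in range(4)]
o,c=wrist();print(o["time_s"],o["ee_pos"],o["eef_rot"],o["force"],o["grip_width"]);M=masks(c["pixels"])
for e in centre(M["white"],(322,250))[:2]:print(e,ray(c,*e[0],.060))
t=ctrl.camera("top");M=masks(t["pixels"])
for n,q,z in(("white",(377,270),.06),("yellow",(415,190),.113)):
    for e in centre(M[n],q)[:1]:print("top",n,e,ray(t,*e[0],z))
cv2.imwrite("pics/w3.png",np.hstack([c["pixels"],t["pixels"][120:360,240:560].repeat(2,0).repeat(2,1)])[::2,::2,::-1])
E
```

```text
time_s: 5.7
ee_pos: [0.5933, -0.1976, 0.0766]
eef_rot: [-3.135, -0.002, 1.429]
force: [-0.4, 0.3, 0.8]
grip_width: 0.0737
time_s: 6.12
ee_pos: [0.5939, -0.1978, 0.1646]
eef_rot: [-3.138, -0.001, 1.429]
force: [0.5, -0.2, 1.0]
grip_width: 0.0938
time_s: 6.53
ee_pos: [0.4402, -0.113, 0.1647]
eef_rot: [-3.138, -0.001, 1.429]
force: [0.6, -0.2, 0.9]
grip_width: 0.0941
6.7333 [ 0.4421 -0.1138  0.1655] [-3.1396 -0.0008  1.4294] [0.8607 0.2787 0.2204] 0.09396098333603939
((317.6732177734375, 241.7474365234375), (44.36081314086914, 52.6701774597168), 1.8852739334106445) [ 0.4411 -0.1084  0.06  ]
((323.4374694824219, 317.1946716308594), (19.84439468383789, 21.27584457397461), 91.04557037353516) [ 0.4367 -0.1722  0.06  ]
top white ((404.36004638671875, 279.6649169921875), (8.5984525680542, 48.980857849121094), 99.18566131591797) [ 0.4188 -0.1608  0.06  ]
top yellow ((30.549570083618164, 294.28173828125), (36.216407775878906, 76.31616973876953), 73.92941284179688) [0.3856 0.5094 0.113 ]
```

View pics/w3.png

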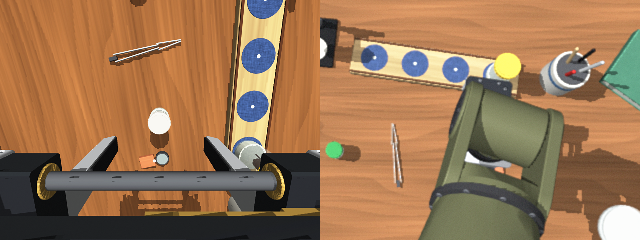

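Yellow is standing on pad_d (yellow lid at (508,66) in the right panel), and the arm is above white (159,121 in the left panel). Descend on white.

```bash
python3 -m creep '{"translation":[[-3,2.5,-25],[-3,2.5,-55],[-3,2.5,-80],[-3,2.5,-95],[-3,2.5,-105]],"yaw":[0,0,0,0,0],"gripper":[0,0,0,0,0]}' 25
python3 -m creep '{"translation":[[0,0,-10],[0,0,-18],[0,0,-24],[0,0,-26],[0,0,-26]],"yaw":[0,0,0,0,0],"gripper":[0,0,0,30,60]}'
python3 -m creep '{"translation":[[0,0,0],[0,0,0],[0,0,0],[0,0,0],[0,0,0]],"yaw":[0,0,0,0,0],"gripper":[110,130,145,160,255]}'
python3 -m creep '{"translation":[[0,0,0],[0,0,0],[0,0,0],[0,0,0],[0,0,0]],"yaw":[0,0,0,0,0],"gripper":[255,255,255,255,255]}'
```

```text
time_s: 7.25
ee_pos: [0.4397, -0.112, 0.058]
eef_rot: [-3.136, -0.001, 1.428]
force: [0.0, -0.6, 1.0]
grip_width: 0.0944
time_s: 7.67
ee_pos: [0.4399, -0.1121, 0.032]
eef_rot: [-3.136, -0.001, 1.428]
force: [-1.0, 0.5, -0.4]
grip_width: 0.0842
time_s: 8.08
ee_pos: [0.44, -0.1121, 0.0322]
eef_rot: [-3.137, -0.001, 1.428]
force: [0.2, 0.0, -0.5]
grip_width: 0.0507
time_s: 8.5
ee_pos: [0.44, -0.1122, 0.0323]
eef_rot: [-3.137, -0.001, 1.428]
force: [-0.4, 0.3, 1.8]
grip_width: 0.0358
```

```bash
python3 -m creep '{"translation":[[0,0,2],[0,0,8],[0,0,22],[0,8,38],[0,20,50]],"yaw":[0,0,0,0,0],"gripper":[255,255,255,255,255]}'
python3 -m creep '{"translation":[[8,15,0],[25,35,0],[50,50,0],[75,58,0],[98,61,0]],"yaw":[0,0,0,0,0],"gripper":[255,255,255,255,255]}'
python3 -m creep '{"translation":[[25,0,0],[50,0,0],[70,0,0],[78,0,0],[79,0,0]],"yaw":[0,0,0,0,0],"gripper":[255,255,255,255,255]}'
python3 - <<'E'
from h import *
np.set_printoptions(precision=4,suppress=True)
[wrist() for _ in range(4)]
o,c=wrist();print(o["time_s"],o["ee_pos"],o["eef_rot"],o["force"],o["grip_width"]);M=masks(c["pixels"])
for e in centre(M["pad"],amin=800)[:4]:print("pad",e,ray(c,*e[0],.018))
cv2.imwrite("pics/w4.png",c["pixels"][::2,::2,::-1])
E
```

```text
time_s: 8.92
ee_pos: [0.4402, -0.0925, 0.0836]
eef_rot: [-3.138, -0.001, 1.427]
force: [1.0, 0.8, 0.3]
grip_width: 0.0358
time_s: 9.33
ee_pos: [0.5394, -0.0301, 0.0842]
eef_rot: [-3.138, -0.001, 1.429]
force: [-0.7, 0.4, -0.9]
grip_width: 0.0355
time_s: 9.75
ee_pos: [0.6194, -0.03, 0.0842]
eef_rot: [-3.138, -0.001, 1.429]
force: [-0.5, 0.1, -1.6]
grip_width: 0.0359
9.95 [ 0.6177 -0.0301  0.0844] [-3.1376 -0.0012  1.4286] [-0.0589  1.0424 -0.7663] 0.035592512794674236
pad ((321.0788879394531, 391.7535705566406), (26.538440704345703, 78.15863800048828), 89.79776000976562) [ 0.6045 -0.1292  0.018 ]
pad ((320.5946044921875, 256.504150390625), (65.78073120117188, 76.47118377685547), 91.04779052734375) [ 0.6188 -0.0263  0.018 ]
pad ((319.81884765625, 131.828125), (88.5138931274414, 92.78523254394531), 179.56692504882812) [0.6297 0.0532 0.018 ]
```

View pics/w4.png

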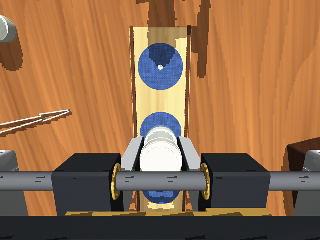

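White is upright in the jaws and lined up with the pad row (160,67). Lower and release, then go high towards black.

```bash
python3 -m creep '{"translation":[[0,-1,-6],[0,-1,-16],[0,-1,-24],[0,-1,-29],[0,-1,-31]],"yaw":[0,0,0,0,0],"gripper":[255,255,255,255,255]}'
python3 -m creep '{"translation":[[0,0,-0.6],[0,0,-1.2],[0,0,-1.6],[0,0,-2],[0,0,-2.4]],"yaw":[0,0,0,0,0],"gripper":[255,255,255,255,255]}'
```

```text
time_s: 10.42
ee_pos: [0.6171, -0.031, 0.0519]
eef_rot: [-3.136, -0.001, 1.429]
force: [-0.1, 0.0, 0.3]
grip_width: 0.0356
time_s: 10.83
ee_pos: [0.6173, -0.031, 0.0503]
eef_rot: [-3.136, -0.001, 1.429]
force: [-6.0, 0.4, 10.1]
grip_width: 0.0355
```

```bash
python3 -m creep '{"translation":[[0,0,0],[0,0,0],[0,0,0],[0,0,0],[0,0,0]],"yaw":[0,0,0,0,0],"gripper":[140,125,110,70,0]}'
python3 -m creep '{"translation":[[0,0,5],[0,0,20],[0,0,50],[0,0,85],[0,0,110]],"yaw":[0,0,0,0,0],"gripper":[0,0,0,0,0]}'
python3 -m creep '{"translation":[[-30,5,5],[-65,15,5],[-100,28,5],[-135,45,5],[-165,65,5]],"yaw":[0,0,0,0,0],"gripper":[0,0,0,0,0]}'
python3 -m creep '{"translation":[[-15,32,0],[-30,66,0],[-45,100,0],[-58,134,0],[-66,168,0]],"yaw":[0,0,0,0,0],"gripper":[0,0,0,0,0]}'
python3 -m creep '{"translation":[[-4,26,0],[-7,48,0],[-9,62,0],[-10,68,0],[-10,70,0]],"yaw":[0,0,0,0,0],"gripper":[0,0,0,0,0]}'
python3 - <<'E'
from h import *
np.set_printoptions(precision=4,suppress=True)
[wrist() for _ in range(4)]
o,c=wrist();print(o["time_s"],o["ee_pos"],o["eef_rot"],o["force"],o["grip_width"]);M=masks(c["pixels"])
m=M["black"];m[265:]=0;m[:,:200]=0;m[:,450:]=0
for e in centre(m,(322,240))[:2]:print(e,ray(c,*e[0],.077))
t=ctrl.camera("top");M=masks(t["pixels"])
for n,q,z in(("white",(335,175),.078),("yellow",(415,190),.113)):
    for e in centre(M[n],q)[:1]:print("top",n,e,ray(t,*e[0],z))
cv2.imwrite("pics/w5.png",np.hstack([c["pixels"],t["pixels"][120:360,200:520].repeat(2,0).repeat(2,1)])[::2,::2,::-1])
E
```

```text
time_s: 11.25
ee_pos: [0.6173, -0.031, 0.0502]
eef_rot: [-3.136, -0.001, 1.429]
force: [-0.2, -0.3, 0.5]
grip_width: 0.0632
time_s: 11.67
ee_pos: [0.6176, -0.0311, 0.1634]
eef_rot: [-3.138, -0.001, 1.429]
force: [0.5, 0.1, 0.5]
grip_width: 0.0934
time_s: 12.08
ee_pos: [0.4505, 0.0341, 0.1686]
eef_rot: [-3.139, -0.001, 1.428]
force: [-0.5, 0.5, 0.0]
grip_width: 0.0938
time_s: 12.5
ee_pos: [0.3832, 0.2035, 0.1693]
eef_rot: [-3.139, -0.002, 1.428]
force: [-0.2, -0.2, -0.1]
grip_width: 0.094
time_s: 12.92
ee_pos: [0.373, 0.2741, 0.1694]
eef_rot: [-3.139, -0.002, 1.429]
force: [0.2, -0.5, -0.4]
grip_width: 0.0938
13.1167 [0.3735 0.2727 0.1694] [-3.1395 -0.0017  1.4268] [-0.5886 -0.1928 -0.1166] 0.09422642894226783
((320.96795654296875, 243.09799194335938), (48.59043884277344, 56.58916473388672), 90.2713851928711) [0.3754 0.2798 0.077 ]
top white ((358.5209045410156, 184.30653381347656), (23.780181884765625, 72.58263397216797), 102.48245239257812) [ 0.5994 -0.0723  0.078 ]
top yellow ((26.48345947265625, 290.5078125), (37.832420349121094, 65.43217468261719), 59.739688873291016) [0.3921 0.5171 0.113 ]
```

View pics/w5.png

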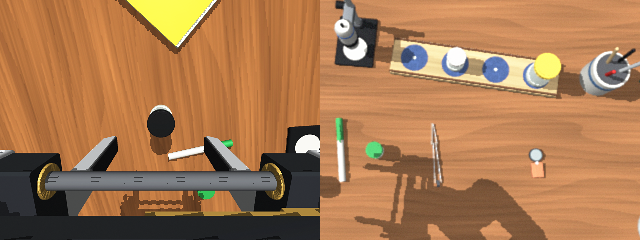

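The wrist view shows the black lid at (160,122) between the jaws. In the top panel yellow stands on pad_d and white on pad_b. Now descend on black.

```bash
python3 -m creep '{"translation":[[1,5,-25],[1,5,-55],[1,5,-80],[1,5,-95],[1,5,-103]],"yaw":[0,0,0,0,0],"gripper":[0,0,0,0,0]}' 25
python3 -m creep '{"translation":[[0,0,-8],[0,0,-15],[0,0,-20],[0,0,-21],[0,0,-21]],"yaw":[0,0,0,0,0],"gripper":[0,0,0,30,60]}'
python3 -m creep '{"translation":[[0,0,0],[0,0,0],[0,0,0],[0,0,0],[0,0,0]],"yaw":[0,0,0,0,0],"gripper":[100,120,130,145,255]}'
python3 -m creep '{"translation":[[0,0,0],[0,0,0],[0,0,0],[0,0,0],[0,0,0]],"yaw":[0,0,0,0,0],"gripper":[255,255,255,255,255]}'
```

```text
time_s: 13.63
ee_pos: [0.3739, 0.2769, 0.0645]
eef_rot: [-3.137, 0.0, 1.426]
force: [0.0, 0.1, 0.9]
grip_width: 0.0943
time_s: 14.05
ee_pos: [0.3741, 0.2769, 0.0437]
eef_rot: [-3.138, -0.0, 1.426]
force: [-0.4, -0.5, 0.4]
grip_width: 0.0837
time_s: 14.47
ee_pos: [0.3741, 0.277, 0.0439]
eef_rot: [-3.138, -0.0, 1.426]
force: [0.1, 0.4, -1.0]
grip_width: 0.0507
time_s: 14.88
ee_pos: [0.3742, 0.2771, 0.044]
eef_rot: [-3.138, -0.001, 1.426]
force: [-0.2, -0.7, 2.8]
grip_width: 0.0417
```

Run:
```python
from h import *
np.set_printoptions(precision=4,suppress=True)
t=ctrl.camera("top");p=t["pixels"];M=masks(p)
k=np.zeros((480,640),bool);k[150:190,320:350]=1
m=cv2.cvtColor(p,cv2.COLOR_RGB2HSV);wl=k&(m[...,2]>200)&(m[...,1]<45)
for e in centre(wl,(334,178))[:1]:print("white",e,ray(t,*e[0],.078))
yl=M["yellow"].copy();yl[:130]=0;yl[230:]=0;yl[:,:380]=0;yl[:,460:]=0
for e in centre(yl,(420,185))[:1]:print("yellow",e,ray(t,*e[0],.113))
for e in centre(M["green"],(254,270))[:1]:print("green",e,ray(t,*e[0],.044))
```

```text
white ((335.3611755371094, 177.22842407226562), (18.184406280517578, 22.363624572753906), 29.128278732299805) [ 0.6127 -0.0279  0.078 ]
green ((253.75535583496094, 269.63995361328125), (15.035025596618652, 15.183683395385742), 172.47512817382812) [0.4363 0.1275 0.044 ]
```

```bash
python3 -m creep '{"translation":[[0,0,2],[0,0,8],[0,0,25],[0,-5,48],[0,-18,66]],"yaw":[0,0,0,0,0],"gripper":[255,255,255,255,255]}'
python3 -m creep '{"translation":[[0,-25,2],[0,-55,4],[2,-85,4],[4,-115,4],[6,-145,4]],"yaw":[0,0,0,0,0],"gripper":[255,255,255,255,255]}'
python3 -m creep '{"translation":[[4,-30,0],[8,-60,0],[14,-90,0],[22,-120,0],[32,-148,0]],"yaw":[0,0,0,0,0],"gripper":[255,255,255,255,255]}'
python3 -m creep '{"translation":[[12,-26,0],[27,-48,0],[45,-64,0],[66,-74,0],[88,-78,0]],"yaw":[0,0,0,0,0],"gripper":[255,255,255,255,255]}'
python3 -m creep '{"translation":[[24,0,0],[48,0,0],[72,0,0],[90,0,0],[97,0,0]],"yaw":[0,0,0,0,0],"gripper":[255,255,255,255,255]}'
python3 - <<'E'
from h import *
np.set_printoptions(precision=4,suppress=True)
[wrist() for _ in range(4)]
o,c=wrist();print(o["time_s"],o["ee_pos"],o["eef_rot"],o["force"],o["grip_width"]);M=masks(c["pixels"])
for e in centre(M["pad"],amin=800)[:4]:print("pad",e,ray(c,*e[0],.018))
cv2.imwrite("pics/w6.png",c["pixels"][::2,::2,::-1])
E
```

```text
time_s: 15.35
ee_pos: [0.3742, 0.2596, 0.1115]
eef_rot: [-3.138, -0.001, 1.427]
force: [0.7, 0.1, -0.6]
grip_width: 0.0413
time_s: 15.77
ee_pos: [0.38, 0.1133, 0.116]
eef_rot: [-3.139, -0.001, 1.427]
force: [0.3, 0.2, -1.0]
grip_width: 0.042
time_s: 16.18
ee_pos: [0.4119, -0.0364, 0.1166]
eef_rot: [-3.139, -0.001, 1.427]
force: [0.5, -0.3, -0.7]
grip_width: 0.0419
time_s: 16.6
ee_pos: [0.5005, -0.1159, 0.1169]
eef_rot: [-3.139, -0.001, 1.425]
force: [-0.7, -0.2, -0.5]
grip_width: 0.0416
time_s: 17.02
ee_pos: [0.599, -0.1158, 0.1169]
eef_rot: [-3.14, -0.001, 1.426]
force: [-0.4, -0.4, -0.1]
grip_width: 0.0415
17.2167 [ 0.5966 -0.1159  0.1168] [-3.1386 -0.001   1.4252] [ 0.1858  0.2092 -0.3468] 0.041571956044657424
pad ((334.9068603515625, 239.2532501220703), (56.69688415527344, 71.8949966430664), 106.2711410522461) [ 0.6091 -0.1089  0.018 ]
pad ((333.406982421875, 127.01827239990234), (73.31796264648438, 81.72705078125), 13.388949394226074) [ 0.6191 -0.0282  0.018 ]
pad ((332.20648193359375, 18.2080135345459), (45.62493133544922, 87.9225082397461), 89.77104949951172) [0.6277 0.04   0.018 ]
```

View pics/w6.png

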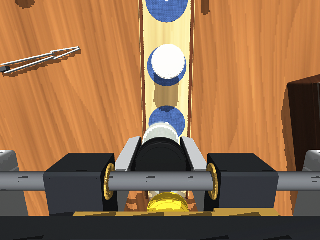

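Black is upright in the jaws at (160,150), and its pad is about 9 mm further on in x, as expected. Correct, lower and release, then go to green.

```bash
python3 -m creep '{"translation":[[4,1,-2],[9,2.6,-16],[9,2.6,-32],[9,2.6,-44],[9,2.6,-49]],"yaw":[0,0,0,0,0],"gripper":[255,255,255,255,255]}'
python3 -m creep '{"translation":[[0,0,-1],[0,0,-2],[0,0,-2.6],[0,0,-3],[0,0,-3]],"yaw":[0,0,0,0,0],"gripper":[255,255,255,255,255]}'
```

```text
time_s: 17.68
ee_pos: [0.6046, -0.1131, 0.0662]
eef_rot: [-3.136, -0.001, 1.425]
force: [0.2, 0.4, -0.7]
grip_width: 0.0419
time_s: 18.1
ee_pos: [0.6048, -0.1132, 0.0637]
eef_rot: [-3.137, -0.001, 1.425]
force: [0.0, -0.3, -1.3]
grip_width: 0.0415
```

```bash
python3 -m creep '{"translation":[[0,0,-0.6],[0,0,-1.2],[0,0,-1.6],[0,0,-2],[0,0,-2]],"yaw":[0,0,0,0,0],"gripper":[255,255,255,255,255]}'
```

```text
time_s: 18.52
ee_pos: [0.6049, -0.1132, 0.062]
eef_rot: [-3.137, -0.001, 1.425]
force: [-1.4, 0.8, 3.7]
grip_width: 0.0414
```

```bash
python3 -m creep '{"translation":[[0,0,0],[0,0,0],[0,0,0],[0,0,0],[0,0,0]],"yaw":[0,0,0,0,0],"gripper":[130,115,100,60,0]}'
python3 -m creep '{"translation":[[0,0,5],[0,0,20],[0,0,50],[0,0,85],[0,0,108]],"yaw":[0,0,0,0,0],"gripper":[0,0,0,0,0]}'
python3 -m creep '{"translation":[[-30,5,0],[-65,15,0],[-100,30,0],[-130,55,0],[-150,85,0]],"yaw":[0,0,0,0,0],"gripper":[0,0,0,0,0]}'
python3 -m creep '{"translation":[[-6,34,0],[-10,70,0],[-13,106,0],[-15,135,0],[-15,155,-20]],"yaw":[0,0,0,0,0],"gripper":[0,0,0,0,0]}'
python3 - <<'E'
from h import *
np.set_printoptions(precision=4,suppress=True)
[wrist() for _ in range(4)]
o,c=wrist();print(o["time_s"],o["ee_pos"],o["eef_rot"],o["force"],o["grip_width"]);M=masks(c["pixels"])
for e in centre(M["green"],(322,240))[:2]:print(e,ray(c,*e[0],.044))
t=ctrl.camera("top")
cv2.imwrite("pics/w7.png",np.hstack([c["pixels"],t["pixels"][120:360,200:520].repeat(2,0).repeat(2,1)])[::2,::2,::-1])
E
```

```text
time_s: 18.93
ee_pos: [0.6049, -0.1133, 0.062]
eef_rot: [-3.137, -0.001, 1.425]
force: [0.3, 0.2, -0.3]
grip_width: 0.067
time_s: 19.35
ee_pos: [0.6053, -0.1133, 0.1735]
eef_rot: [-3.14, -0.001, 1.425]
force: [0.3, -0.4, 0.7]
grip_width: 0.0934
time_s: 19.77
ee_pos: [0.4529, -0.0283, 0.1737]
eef_rot: [-3.14, -0.001, 1.423]
force: [-0.0, 0.9, -0.3]
grip_width: 0.0937
time_s: 20.18
ee_pos: [0.4389, 0.1294, 0.1569]
eef_rot: [3.137, -0.003, 1.425]
force: [1.1, -0.6, 0.9]
grip_width: 0.0938
20.3833 [0.4378 0.1268 0.1539] [-3.1399 -0.0005  1.4243] [-0.1067 -0.0492  0.3968] 0.09429087380191034
((321.4556579589844, 244.7997589111328), (39.40561294555664, 40.22797775268555), 177.9322967529297) [0.4393 0.1283 0.044 ]
((359.3962097167969, 145.0718994140625), (17.800273895263672, 66.94738006591797), 75.4397964477539) [0.4785 0.1998 0.044 ]
```

View pics/w7.png

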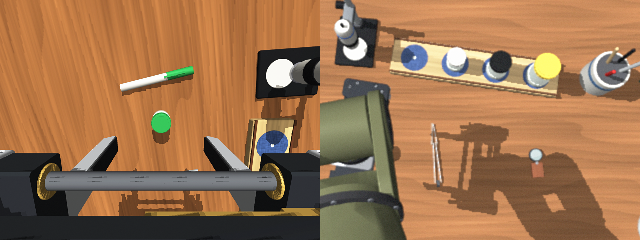

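White, black and yellow stand on pads b, c and d. The green lid at (161,122) is centred between the jaws. Now descend on it.

```bash
python3 -m creep '{"translation":[[0,1,-25],[0,1,-55],[0,1,-80],[0,1,-95],[0,1,-103]],"yaw":[0,0,0,0,0],"gripper":[0,0,0,0,0]}' 25
python3 -m creep '{"translation":[[0,0,-8],[0,0,-15],[0,0,-19],[0,0,-21],[0,0,-21]],"yaw":[0,0,0,0,0],"gripper":[0,0,0,30,60]}'
python3 -m creep '{"translation":[[0,0,0],[0,0,0],[0,0,0],[0,0,0],[0,0,0]],"yaw":[0,0,0,0,0],"gripper":[110,130,150,165,255]}'
python3 -m creep '{"translation":[[0,0,0],[0,0,0],[0,0,0],[0,0,0],[0,0,0]],"yaw":[0,0,0,0,0],"gripper":[255,255,255,255,255]}'
```

```text
time_s: 20.9
ee_pos: [0.438, 0.126, 0.0502]
eef_rot: [-3.14, -0.0, 1.421]
force: [-0.2, -0.7, -0.3]
grip_width: 0.0941
time_s: 21.32
ee_pos: [0.4381, 0.126, 0.0293]
eef_rot: [-3.14, -0.0, 1.421]
force: [-0.7, 0.4, -0.5]
grip_width: 0.0838
time_s: 21.73
ee_pos: [0.4382, 0.126, 0.0295]
eef_rot: [-3.14, -0.001, 1.421]
force: [0.3, -0.0, -0.5]
grip_width: 0.0504
time_s: 22.15
ee_pos: [0.4382, 0.126, 0.0295]
eef_rot: [-3.14, -0.001, 1.421]
force: [0.4, 0.2, 1.2]
grip_width: 0.0317
```

```bash
python3 -m creep '{"translation":[[0,0,2],[0,0,8],[0,0,22],[0,-8,38],[0,-20,50]],"yaw":[0,0,0,0,0],"gripper":[255,255,255,255,255]}'
python3 -m creep '{"translation":[[8,-15,0],[25,-35,0],[50,-48,0],[75,-53,0],[98,-54.5,0]],"yaw":[0,0,0,0,0],"gripper":[255,255,255,255,255]}'
python3 -m creep '{"translation":[[25,0,0],[50,0,0],[75,0,0],[90,0,0],[92,0,0]],"yaw":[0,0,0,0,0],"gripper":[255,255,255,255,255]}'
python3 - <<'E'
from h import *
np.set_printoptions(precision=4,suppress=True)
[wrist() for _ in range(4)]
o,c=wrist();print(o["time_s"],o["ee_pos"],o["eef_rot"],o["force"],o["grip_width"]);M=masks(c["pixels"])
for e in centre(M["pad"],amin=800)[:4]:print("pad",e,ray(c,*e[0],.018))
cv2.imwrite("pics/w8.png",c["pixels"][::2,::2,::-1])
E
```

```text
time_s: 22.57
ee_pos: [0.4384, 0.1063, 0.0809]
eef_rot: [-3.141, -0.001, 1.422]
force: [0.5, 0.4, -0.6]
grip_width: 0.0316
time_s: 22.98
ee_pos: [0.5377, 0.0506, 0.0816]
eef_rot: [-3.141, -0.001, 1.421]
force: [-0.1, 0.2, -0.9]
grip_width: 0.0317
time_s: 23.4
ee_pos: [0.6313, 0.0505, 0.0817]
eef_rot: [3.141, -0.001, 1.42]
force: [-0.4, -0.3, -0.8]
grip_width: 0.0316
23.6 [0.6288 0.0507 0.0817] [-3.1408 -0.0008  1.4208] [-0.9507 -0.543  -0.2169] 0.031394193051494476
pad ((320.24066162109375, 252.6942138671875), (64.7806396484375, 79.99376678466797), 90.7671127319336) [0.6304 0.0578 0.018 ]
```

View pics/w8.png

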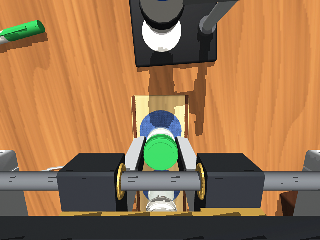

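Green is upright and lined up over its pad at (160,125). Lower it: z −34.2, y +0.8.

```bash
python3 -m creep '{"translation":[[0,0.8,-6],[0,0.8,-16],[0,0.8,-24],[0,0.8,-29],[0,0.8,-32]],"yaw":[0,0,0,0,0],"gripper":[255,255,255,255,255]}'
python3 -m creep '{"translation":[[0,0,-0.6],[0,0,-1.2],[0,0,-1.6],[0,0,-2],[0,0,-2]],"yaw":[0,0,0,0,0],"gripper":[255,255,255,255,255]}'
```

```text
time_s: 24.07
ee_pos: [0.6283, 0.0515, 0.0484]
eef_rot: [-3.139, -0.001, 1.421]
force: [-0.6, 0.5, -0.7]
grip_width: 0.0314
time_s: 24.48
ee_pos: [0.6283, 0.0515, 0.0475]
eef_rot: [-3.139, -0.001, 1.421]
force: [-7.3, -0.6, 11.7]
grip_width: 0.0318
```

```bash
python3 -m creep '{"translation":[[0,0,0],[0,0,0],[0,0,0],[0,0,0],[0,0,0]],"yaw":[0,0,0,0,0],"gripper":[150,135,120,80,0]}'
python3 -m creep '{"translation":[[0,0,5],[0,0,20],[0,0,50],[0,0,85],[0,0,110]],"yaw":[0,0,0,0,0],"gripper":[0,0,0,0,0]}'
python3 -m creep '{"translation":[[-30,5,0],[-65,15,0],[-100,30,0],[-130,50,0],[-155,70,0]],"yaw":[0,0,0,0,0],"gripper":[0,0,0,0,0]}'
python3 -m creep '{"translation":[[-25,10,0],[-45,20,0],[-55,25,0],[-60,30,0],[-60,30,0]],"yaw":[0,0,0,0,0],"gripper":[0,0,0,0,0]}'
python3 - <<'E'
from h import *
np.set_printoptions(precision=4,suppress=True)
t=ctrl.camera("top");s=ctrl.camera("scene")
h=cv2.cvtColor(t["pixels"],cv2.COLOR_RGB2HSV);a,sa,v=[h[...,i].astype(int) for i in range(3)]
D=t["depth"];V,U=np.mgrid[:480,:640]
X=(np.dstack([(U-t["cx"])/t["fx"]*D,(V-t["cy"])/t["fy"]*D,D])-t["t"])@t["R"]
pads=np.array([[.6273,.0537],[.6157,-.0295],[.604,-.1127],[.5922,-.1958]])
for n,p in zip(("green","white","black","yellow"),pads):
    z=H[n]+.018; m=(np.abs(X[...,2]-z)<.006)&(np.hypot(X[...,0]-p[0],X[...,1]-p[1])<.042)
    for e in centre(m,(350,180))[:1]:q=ray(t,*e[0],z);print(n,e[0],e[1],q,"err mm",(q[:2]-p)*1e3)
cv2.imwrite("pics/end.png",np.hstack([t["pixels"][120:240,200:520].repeat(2,0).repeat(2,1)[:, :],])[:,:,::-1])
cv2.imwrite("pics/end.png",np.vstack([t["pixels"][130:230,270:470].repeat(3,0).repeat(3,1),s["pixels"][150:350,120:420].repeat(2,0).repeat(2,1)[:300]])[:,:,::-1])
E
```

```text
time_s: 24.9
ee_pos: [0.6283, 0.0515, 0.0474]
eef_rot: [-3.139, -0.0, 1.421]
force: [0.2, -0.5, 0.0]
grip_width: 0.0596
time_s: 25.32
ee_pos: [0.6287, 0.0515, 0.1605]
eef_rot: [-3.141, -0.001, 1.421]
force: [-0.1, -0.1, 0.8]
grip_width: 0.0921
time_s: 25.73
ee_pos: [0.4717, 0.1219, 0.1609]
eef_rot: [3.142, -0.001, 1.42]
force: [0.9, 0.8, 0.3]
grip_width: 0.0942
time_s: 26.15
ee_pos: [0.4117, 0.1524, 0.1613]
eef_rot: [3.141, -0.001, 1.421]
force: [-0.5, -0.1, 0.2]
grip_width: 0.0941
green (293.5029296875, 171.8957061767578) (15.530206680297852, 15.645684242248535) [0.6265 0.0532 0.062 ] err mm [-0.7631 -0.5263]
white (336.2889099121094, 176.1134033203125) (17.859058380126953, 18.069477081298828) [ 0.615  -0.0296  0.078 ] err mm [-0.7345 -0.1283]
black (380.84283447265625, 180.7956085205078) (20.948667526245117, 21.831829071044922) [ 0.6025 -0.1128  0.095 ] err mm [-1.4653 -0.0793]
yellow (427.6045227050781, 185.25440979003906) (24.444320678710938, 25.418371200561523) [ 0.5906 -0.1966  0.113 ] err mm [-1.5651 -0.8326]
```

View pics/end.png

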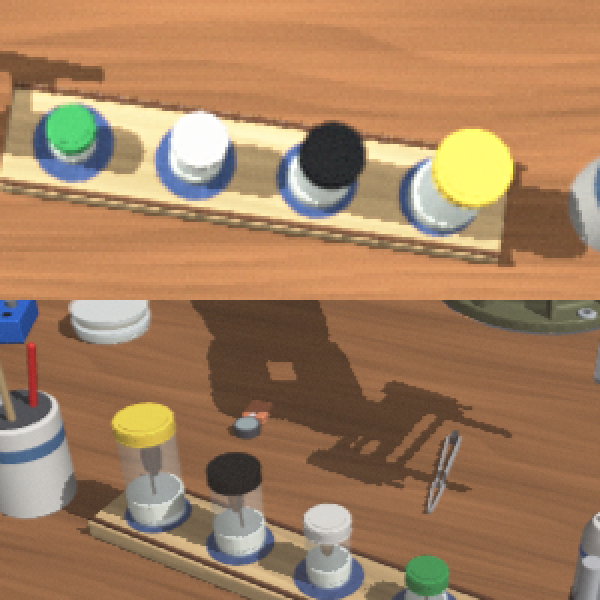

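All four stand upright and centred to within 2 mm, in the right order, and the robot is clear. Handing in.

```bash
python3 -c "
from station import ctrl
print(ctrl.hand_in())"
```

```text
the job is handed in; nothing more can be done
None
```

All four jars are standing on their pads in height order, and the job is handed in. From the microscope outwards they run green on pad_a, white on pad_b, black on pad_c and yellow on pad_d. It took about 26 s of robot time.

- **Final position:** the last top view puts every lid within about 2 mm of its pad's middle (largest offset 1.8 mm, yellow). The lids sit at the right heights, and all four jars look upright in the last pictures.
- **Setting down:** the contact forces I read while lowering the jars peaked at about 17 N. After green was released, the robot moved clear and is touching nothing.
- **Disagreement:** the wrist camera read x positions about 2–3 mm higher than the top camera, and y differed by up to about 5 mm. I placed the jars by roughly the mean of the two, and the final offsets are measured with the top camera only.
- **Failed readings:** a few colour detections were cut off or hidden by the arm. I discarded them, re-measured, or judged by eye from the picture.

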